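Refit the missing peg of the cup drainer and put the beaker on it

TASK

The cup drainer left of the sink has lost one of its four drying pegs. Press the loose wooden peg upright into the empty hole until it is fully home on the bottom of the hole, feeling for the hole with light pressure because the board shifts in its tray and must not be forced; then stand the upturned blue beaker, still mouth down, over that peg so that its rim rests flat on the board, and let go. Do not move the glass on the drainer or the spice jar.

Things in the scene. Friction and masses are not known exactly. Their poses are not given: they have to be found in the camera images.
- drainer: Cup drainer: steel tray 200 x 200 x 16 mm, fixed; in it a pale wooden board 180 x 180 mm, top 36 mm above the worktop. Three pegs, 18 mm thick, stand 60 mm proud at (46,-46), (-46,46), (46,46) mm from the board's centre; at (-46,-46) is the empty hole. Origin: middle of the tray's underside, x, y along its sides, z up. The board has play: up to 5 mm off centre in x and in y, not turned.
- hole_mark (a point): Where the empty hole's mouth would be if the board lay central in the tray (at board-top level, axes as the tray). The true hole is up to 5 mm off in x and in y. Friction holds the board until it is pushed sideways with 10 N. Hole: round, 19.5 mm, sharp-edged, blind, 26 mm deep. A rubber grip about 9 mm down stops it; some 3 to 8 N presses it past, then on to the bottom.
- peg: Loose pale wooden peg, round, 18 mm thick, 86 mm long, 30 g, flat square-cut foot, top 6 mm conical; starts standing upright on the worktop in front of the sink. Origin: centre of its foot; z along it to the top. Fully home it stands 60 mm proud of the board, like the other three.
- peg_foot (a point): Centre of the peg's flat foot (same as the peg's origin).
- beaker: Small blue ceramic beaker, no handle, 75 mm high, outside 62 mm wide at the rim and 55 mm at the base, wall 4 mm, inside 70 mm deep and 54 mm wide, 140 g; starts upside down on the worktop in front of the sink and stays upside down. Origin: centre of its base, which is on top here, 75 mm above the rim; its z axis points down to the mouth.
- beaker_rim (a point): Centre of the beaker's mouth, in the plane of its rim (the lower end while it is upside down).
- glass: Grey tumbler, 80 mm wide and 88 mm high, standing upside down over the drainer peg diagonally opposite the empty hole; leave it alone. Origin: centre of its base (on top).
- spice: Spice jar with a red cap, 45 mm wide, 106 mm high, standing on the worktop to the left; leave it alone. Origin: centre of its underside.
Mind the look-alikes: they are no part of the job. Leave any green or purple look-alike of the beaker alone.

How it is judged (in metres and radians):
On the way, in this order (a step that is already met when the one before it is completed fails the run):
1. the peg is fully home in the empty hole, upright (z of peg_foot in the frame of hole_mark below -0.023 m and horizontal distance between peg_foot and hole_mark below 0.0105 m and angle between peg's own z axis and vertical below 0.09 rad), for 0.2 s.
2. the beaker stands mouth down over that peg, rim on the board (all of step 1 and horizontal distance between beaker and peg below 0.026 m and angle between beaker's own z axis and vertical above 3.05 rad and z of beaker_rim in the frame of hole_mark between -0.004 and 0.003 m), for 0.2 s.
At the end, for the whole second after the job is handed in: Peg in the hole: foot at least 23 mm below the board's top, within 10.5 mm of hole_mark from above, less than 5 degrees off upright. Beaker upside down (within 5 degrees) over it, axes within 26 mm, rim on the board (within 3 mm). Both at rest and let go (all of step 2 and contact force between the fingers and peg below 0.2 N and contact force between the fingers and beaker below 0.2 N and linear speed of each of beaker, peg below 0.01 m/s); the robot touches nothing.
It fails at once if the peg is forced: more than 40 N between the peg and the drainer (contact force between peg and drainer above 40 N).
It fails at once if the beaker is tipped more than 40 degrees from upside down (angle between beaker's own z axis and vertical below 2.44 rad).
It fails at once if the peg is knocked over (more than 40 degrees off upright) (angle between peg's own z axis and vertical above 0.7 rad).
It fails at once if the glass is moved by more than 25 mm (distance of glass from where it was at the start of the episode above 0.025 m).
It fails at once if the spice jar is moved by more than 25 mm (distance of spice from where it was at the start of the episode above 0.025 m).
It also fails if it takes over 72 s, if anything falls off the work surface, if the arm or the gripper's body presses on something with over 40 N, if the wrist force passes 120 N, or if a joint passes its speed limit or range.

ROBOT

A 6-joint arm with a two-finger parallel gripper is mounted at the origin on a cart in front of the work surface, level with it; the furniture and walls round the work are solid. World frame = base frame: x ahead of the robot, y to its left, z up, the work surface at z = 0. Lengths are in mm, angles in rad, forces in N, time in s.
With the tool pointing down it reaches from about 425 to 925 mm from the base axis. Payload 12.5 kg.
Tool frame: the origin (TCP) lies on the centre line of the jaws, within the pads' length; the fingertips stand r.finger_overhang ahead of it and the grasp point (between the pads) lies 8 mm behind it (r.finger_overhang is the distance from the TCP to the fingertips, in mm); z points along the fingers, y is the line along which they close (so a half turn about z gives the same grasp; the last joint's range is limited). The gripper opens to 85 mm and grips with 20 to 120 N. Pads are 22 mm wide; open, the fingers measure 114 mm over their backs; the gripper's body (76 mm by 85 mm) begins 54 mm behind the grasp point. The pads swing forward as they close: fully open they stand 13 mm farther back than shut.
Start: joints at [1.196, 0.491, 1.559, -0, 1.092, -0.106], TCP at [165.966, 602.577, 242.327] pointing down, gripper open.
Joint ranges: [-3.1, 3.1], [-0.84, 2.19], [0.05, 2.79], [-1.13, 4.28], [0.06, 2.93], [-2.69, 2.69]. Speed limits (rad/s): [2.22, 2.22, 2.79, 3.14, 3.14, 3.14].

INTERFACE

Orientations are given as a rotation vector (axis times angle).
In Python, from cell import r gives the robot as it stands. The module is installed in compiled form; this text tells all that it offers. Calls block until the motion is done:
- r.move_pose(position, orientation): joint-space move of the TCP to a pose.
- r.move_linear(position, feed=150, rotation=None, contact_N=None): straight line of the TCP; rotation=None keeps the orientation; feed is the mean speed in mm/s. With contact_N (N) it stops when the force on the tool has changed by that much, and returns True; else False.
- r.move_joints(angles): joint-space move.
- r.gripper_to(opening, grasp_force=None): finger opening in mm; grasp_force is the grip in N (None keeps the last); returns when the fingers have stopped.
- r.dwell(seconds).
- r.ik(position, orientation): joint angles nearest the present ones, or None.
- r.state(): the state.
- r.read_camera(name): name is "scene" or "top" or "wrist"; returns a dict with "color" (384x512x3 uint8, red, green, blue), "vfov" (degrees; the focal length in pixels is half the picture's height over the tangent of half this angle, whatever the lens; pixels are square), "cx", "cy" (the principal point, pixels), "eye" and "orientation" of the camera in the world; the wrist camera has in their place "mount" (4x4, takes a point from camera to tool coordinates, whose origin is the TCP and whose axes are the flange's). Camera axes: x right, y down, z forward; pixel columns grow to the right and rows downward; lengths in mm; the calibration is good to about 2 mm. A picture is of the moment at which its call begins: read the wrist's pose just before it. There is no depth.
A pose or a line that the arm cannot do raises r.PlanningError and nothing moves.
- r.close_job(): hands the job in; it is judged then, once.
Trained networks look in a picture, given as the dict that the camera call returned (one of the last four; its "shot" number tells which), for a name from the list of things; names that differ only in an ending like _2 or _b are one class to them, and where a whole thing is asked for, a point or a joint stands for the part that bears it (a point fixed in the world has none). Each returns a list of dicts, best first, with "confidence" (0 to 1); they miss things now and then, are a little off and sometimes report something else, mostly with a low value. They report only what shows in the picture. A call takes as long as a camera call. They do not tell look-alikes from the thing itself.
- r.search_frame(picture, query): "location" ([column, row] as shares, 0 to 1, of the picture: columns of its width, rows of its height, amid what is visible of it).
- r.silhouettes(picture, query): "pixels" (384x512 bool, what is visible of it) and "location" ([column, row] as shares, 0 to 1, of the picture: columns of its width, rows of its height, amid what is visible of it).
The state is a dict: "t": time; "qpos": joint angles; "qvel": joint speeds; "joint_efforts": joint torques, N m; "tcp_pos": TCP position; "tool_rot": TCP orientation; "contact_force": force on the tool from outside, world axes, zero at the start; "moment": the same for the moment, N m; "finger_gap": finger opening in mm; "finger_force": force on a finger pad.
Only numpy, scipy, OpenCV 4.12 (cv2) and the standard library are available. Lean on these libraries where they do the work, as an engineer would, in place of code of your own. Each camera call takes 0.05 s, during which the arm holds its last target. There are 200 camera calls.

## Working session

There is one attempt and no reset: what is moved stays moved. The work goes in short steps, each a Python script; the robot and the scene stay as the last script left them, time stands still between calls to the robot, and variables do not carry over. Pictures are saved under pics/ and viewed, at most 10 in all, crops included, and the job is handed in when it is done.

```bash
mkdir -p pics; cat > h.py <<'E'
from cell import r
import numpy as np, cv2
from scipy.spatial.transform import Rotation as R
def cam(p,st=None):
    f=p["color"].shape[0]/2/np.tan(np.radians(p["vfov"])/2)
    if "mount" in p:
        T=np.eye(4);T[:3,:3]=R.from_rotvec(st["tool_rot"]).as_matrix();T[:3,3]=st["tcp_pos"]
        M=T@np.array(p["mount"]);return f,M[:3,:3],M[:3,3]
    o=np.array(p["orientation"]);Rm=o if o.shape==(3,3) else R.from_rotvec(o).as_matrix()
    return f,Rm,np.array(p["eye"])
def ray(p,uv,z,st=None):
    f,Rm,e=cam(p,st)
    d=Rm@np.array([(uv[0]-p["cx"])/f,(uv[1]-p["cy"])/f,1]);return e+d*(z-e[2])/d[2]
def proj(p,X,st=None):
    f,Rm,e=cam(p,st);c=Rm.T@(np.array(X)-e);return np.array([p["cx"]+f*c[0]/c[2],p["cy"]+f*c[1]/c[2]])
def save(n,img,s=1):
    cv2.imwrite("pics/"+n,cv2.resize(img[:,:,::-1],None,fx=s,fy=s,interpolation=cv2.INTER_CUBIC))
E
python3 - <<'E'
from h import *
ps={}
for n in("scene","top"):
    p=r.read_camera(n);ps[n]=p
    print(n,p["vfov"],p["cx"],p["cy"],p["eye"],np.array(p["orientation"]).tolist())
    for q in("drainer","peg","beaker","glass","spice"):
        for d in r.silhouettes(p,q):
            ys,xs=np.nonzero(d["pixels"])
            print(q,round(d["confidence"],2),np.round(np.array(d["location"])*[512,384],1),xs.min(),xs.max(),ys.min(),ys.max(),p["color"][d["pixels"]].mean(0).round())
save("both.png",np.vstack([ps["scene"]["color"],ps["top"]["color"]]),0.78)
save("top.png",ps["top"]["color"],1.5)
print(r.state(),r.finger_overhang)
E
```

```text
scene 45.22336463484685 255.96626240160322 194.32830543921614 [-320.59667058 -723.79768342  966.12675621] [-2.090749179079106, 0.8234776543837442, -0.4406140025472205]
drainer 0.64 [221.1 190.6] 181 257 167 215 [208. 190. 129.]
beaker 0.95 [355.  301.6] 341 367 285 320 [ 77. 140.  79.]
beaker 0.94 [322.6 276.7] 312 335 260 293 [102. 123. 136.]
beaker 0.67 [289.2 256.6] 277 298 237 269 [125.  81. 129.]
beaker 0.26 [158.9 157.5] 150 165 143 172 [156. 120.  90.]
glass 0.82 [219.7 163.1] 208 230 147 179 [174. 160. 131.]
spice 0.63 [156.8 157.7] 151 165 143 171 [150. 114.  85.]
top 47.79321397447275 252.6254660066774 189.70486665258443 [ 333.13325214  101.81698138 1521.83337219] [-2.18234560889938, 2.138490907613758, -0.11347303536559077]
drainer 0.85 [204.5 192.4] 166 234 153 220 [154. 152.  88.]
drainer 0.22 [182.8 172.8] 171 194 160 186 [128. 112.  78.]
beaker 0.82 [388.3 214.4] 373 396 206 223 [ 30. 111.  41.]
beaker 0.69 [315.7 211.2] 305 323 204 220 [121.  65. 122.]
beaker 0.53 [349.7 209.7] 341 361 202 219 [ 72. 101. 114.]
glass 0.92 [181.3 172.9] 169 195 161 186 [128. 113.  79.]
spice 0.69 [121.  207.2] 111 134 200 216 [110.  77.  41.]
{'t': 0.6, 'qpos': array([ 1.19640139e+00,  4.90907095e-01,  1.55889390e+00, -1.97995701e-05,
        1.09171061e+00, -1.05603749e-01]), 'qvel': array([-1.27445494e-03,  1.69105741e-04, -1.66432498e-05, -1.93421070e-03,
        4.78614266e-04, -4.40297675e-04]), 'joint_efforts': array([-1.05750161e-03, -6.18003345e+01, -2.61771941e+01, -1.03956752e-04,
        4.59043767e-04, -8.68916032e-06]), 'tcp_pos': array([165.96893012, 602.57622639, 242.32463722]), 'tool_rot': array([4.20927258e-01, 3.11322925e+00, 1.17095369e-04]), 'contact_force': array([ 0.56762514, -0.30735949,  0.15314628]), 'moment': array([-0.03339971,  0.06398123,  0.00088366]), 'finger_force': 0.0, 'finger_gap': 85.99636928093821} 11.0
```

View pics/top.png

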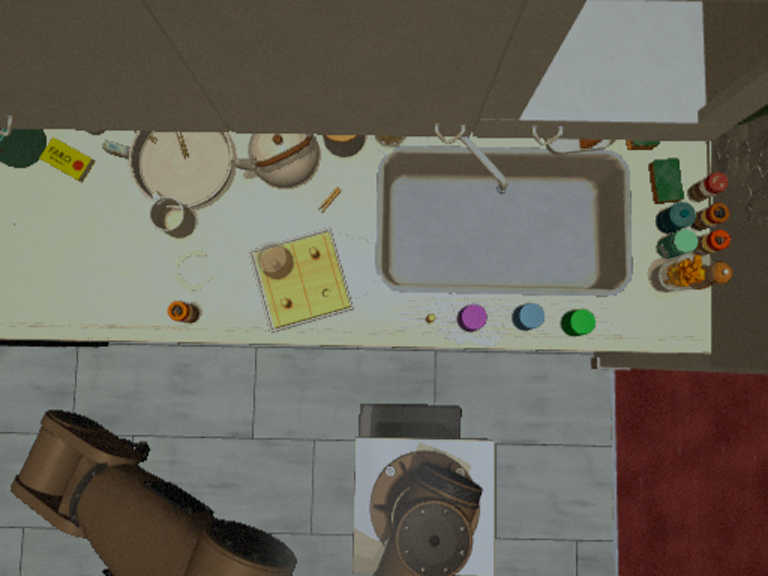

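View pics/both.png

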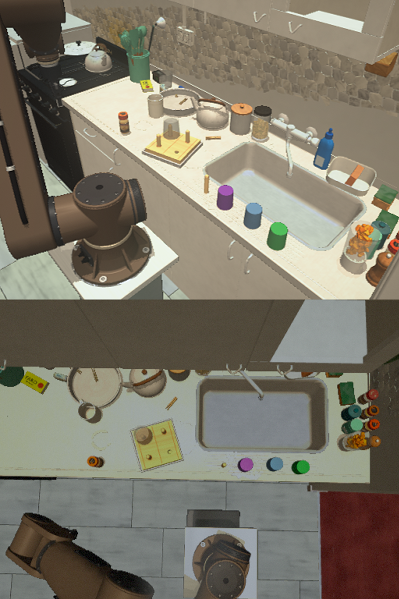

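```bash
python3 - <<'E'
from h import *
p=r.read_camera("top")
for n,uv,z in(("hole",(325,293),36),("pegLL",(286,302),96),("pegUR",(314,253),96),("glass",(275,262),88),("trayBL",(272,331),16),("trayTL",(249,254),16),("trayTR",(330,229),16),("trayBR",(353,307),16),("peg",(430,318),86),("blue",(528,316),75),("purple",(472,317),75),("green",(578,321),75),("spice",(180,310),106)):
    print(n,ray(p,np.array(uv)/1.5,z).round())
p=r.read_camera("wrist");print(p["vfov"],p["cx"],p["cy"],np.array(p["mount"]).round(3).tolist())
for q in((500,-60,250),(500,-60,180),(500,-240,250),(500,240,250),(500,250,180)):
  for a in(0,np.pi/2,-np.pi/2):
    ro=(R.from_euler("z",a)*R.from_rotvec([0,np.pi,0])).as_rotvec()
    s=r.ik(q,ro);print(q,a,None if s is None else np.round(s,2))
E
```

```text
hole [478. 237.  36.]
pegLL [451. 317.  96.]
pegUR [561. 259.  96.]
glass [540. 346.  88.]
trayBL [389. 359.  16.]
trayTL [568. 420.  16.]
trayTR [632. 232.  16.]
trayBR [449. 173.  16.]
peg [422.  -1.  86.]
blue [ 432. -219.   75.]
purple [427. -95.  75.]
green [ 423. -330.   75.]
spice [427. 547. 106.]
62.31586398073183 247.06808549899242 188.6376300495126 [[-0.001, -0.958, -0.286, 73.916], [1.0, -0.001, -0.001, 0.455], [0.001, -0.286, 0.958, -132.951], [0.0, 0.0, 0.0, 1.0]]
(500, -60, 250) 0 [-0.25  0.31  1.84 -0.    0.99 -1.82]
(500, -60, 250) 1.5707963267948966 None
(500, -60, 250) -1.5707963267948966 [-0.25  0.31  1.84 -0.    0.99 -0.25]
(500, -60, 180) 0 [-0.25  0.4   1.92 -0.    0.82 -1.82]
(500, -60, 180) 1.5707963267948966 None
(500, -60, 180) -1.5707963267948966 [-0.25  0.4   1.92 -0.    0.82 -0.25]
(500, -240, 250) 0 [-0.57  0.38  1.72  0.    1.04 -2.14]
(500, -240, 250) 1.5707963267948966 [-0.57  0.38  1.72  0.    1.04  2.57]
(500, -240, 250) -1.5707963267948966 [-0.57  0.38  1.72 -0.    1.04 -0.57]
(500, 240, 250) 0 [ 0.33  0.38  1.72 -0.    1.04 -1.24]
(500, 240, 250) 1.5707963267948966 None
(500, 240, 250) -1.5707963267948966 [ 0.33  0.38  1.72 -0.    1.04  0.33]
(500, 250, 180) 0 [ 0.35  0.47  1.79 -0.    0.88 -1.23]
(500, 250, 180) 1.5707963267948966 None
(500, 250, 180) -1.5707963267948966 [ 0.35  0.47  1.79 -0.    0.88  0.35]
```

```bash
python3 - <<'E'
from h import *
for q in((422,-1,58),(422,-1,150),(432,-1,58),(430,-219,40),(478,237,100)):
  for a in(0,-.6,-1.2,-1.57,-2):
    ro=(R.from_euler("z",a)*R.from_rotvec([0,np.pi,0])).as_rotvec()
    s=r.ik(q,ro);print(q,a,None if s is None else np.round(s,2))
# look at drainer
ro=(R.from_euler("z",0)*R.from_rotvec([0,np.pi,0])).as_rotvec()
r.move_pose([510,270,330],ro)
st=r.state();p=r.read_camera("wrist");save("w1.png",p["color"],1.4)
np.savez("w1.npz",c=p["color"])
r.move_pose([505,-90,330],ro)
st2=r.state();p2=r.read_camera("wrist");save("w2.png",p2["color"],1.4)
import pickle;pickle.dump((st,p,st2,p2),open("w.pkl","wb"));print(st2["t"])
for q in("peg","beaker"):
    for d in r.silhouettes(p2,q):
        ys,xs=np.nonzero(d["pixels"]);print(q,round(d["confidence"],2),xs.min(),xs.max(),ys.min(),ys.max(),p2["color"][d["pixels"]].mean(0).round())
E
```

```text
(422, -1, 58) 0 [-0.16  0.54  2.22 -0.    0.38 -1.73]
(422, -1, 58) -0.6 [-0.16  0.54  2.22 -0.    0.38 -1.13]
(422, -1, 58) -1.2 [-0.16  0.54  2.22 -0.    0.38 -0.53]
(422, -1, 58) -1.57 [-0.16  0.54  2.22 -0.    0.38 -0.16]
(422, -1, 58) -2 [-0.16  0.54  2.22 -0.    0.38  0.27]
(422, -1, 150) 0 [-0.16  0.35  2.14 -0.    0.65 -1.73]
(422, -1, 150) -0.6 [-0.16  0.35  2.14 -0.    0.65 -1.13]
(422, -1, 150) -1.2 [-0.16  0.35  2.14 -0.    0.65 -0.53]
(422, -1, 150) -1.57 [-0.16  0.35  2.14 -0.    0.65 -0.16]
(422, -1, 150) -2 [-0.16  0.35  2.14 -0.    0.65  0.27]
(432, -1, 58) 0 [-0.16  0.55  2.19 -0.    0.4  -1.73]
(432, -1, 58) -0.6 [-0.16  0.55  2.19 -0.    0.4  -1.13]
(432, -1, 58) -1.2 [-0.16  0.55  2.19 -0.    0.4  -0.53]
(432, -1, 58) -1.57 [-0.16  0.55  2.19 -0.    0.4  -0.16]
(432, -1, 58) -2 [-0.16  0.55  2.19 -0.    0.4   0.27]
(430, -219, 40) 0 [-0.61  0.62  2.08 -0.    0.44 -2.18]
(430, -219, 40) -0.6 [-0.61  0.62  2.08  0.    0.44 -1.58]
(430, -219, 40) -1.2 [-0.61  0.62  2.08 -0.    0.44 -0.98]
(430, -219, 40) -1.57 [-0.61  0.62  2.08 -0.    0.44 -0.61]
(430, -219, 40) -2 [-0.61  0.62  2.08 -0.    0.44 -0.18]
(478, 237, 100) 0 [ 0.34  0.56  1.92 -0.    0.66 -1.23]
(478, 237, 100) -0.6 [ 0.34  0.56  1.92 -0.    0.66 -0.63]
(478, 237, 100) -1.2 [ 0.34  0.56  1.92 -0.    0.66 -0.03]
(478, 237, 100) -1.57 [ 0.34  0.56  1.92 -0.    0.66  0.34]
(478, 237, 100) -2 [ 0.34  0.56  1.92 -0.    0.66  0.77]
3.875
peg 0.56 303 328 77 93 [132. 116.  66.]
beaker 0.97 104 168 68 118 [ 77. 108. 127.]
beaker 0.86 5 86 58 109 [ 23. 109.  37.]
```

View pics/w1.png

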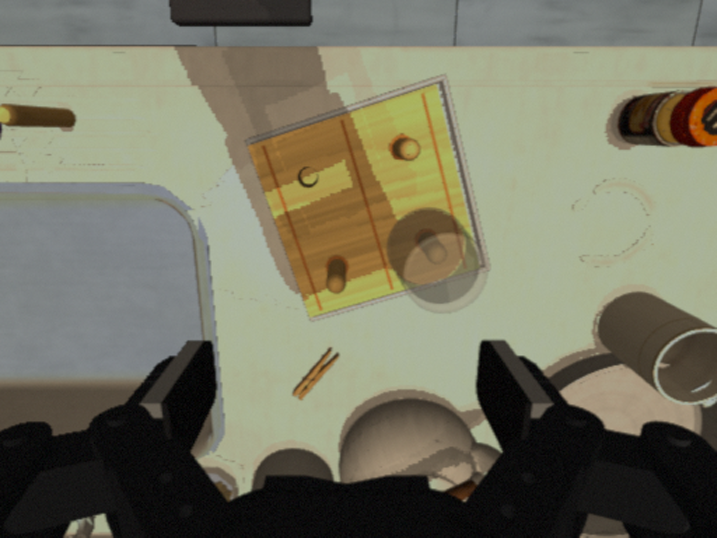

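View pics/w2.png

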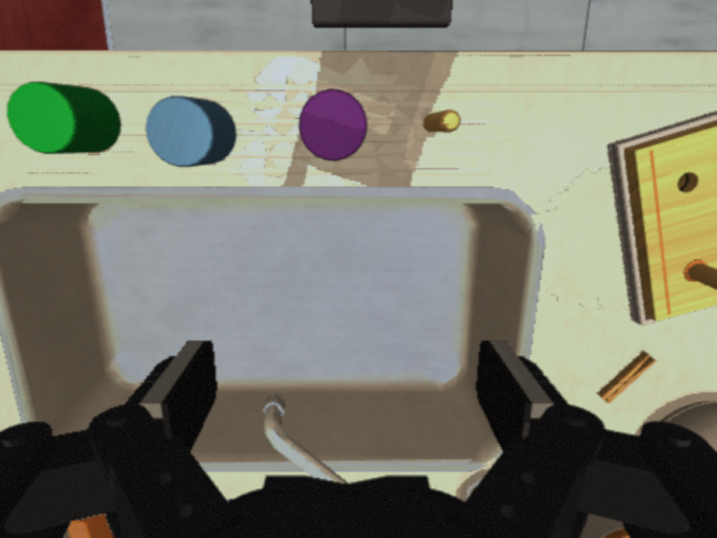

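```bash
python3 - <<'E'
from h import *
import pickle
ro=R.from_rotvec([0,np.pi,0]).as_rotvec()
L=[]
for n,q in(("beaker",(455,-219,230)),("peg",(455,-1,230)),("hole",(500,237,250))):
    r.move_pose(q,ro);r.dwell(.2);st=r.state();p=r.read_camera("wrist");L.append((n,st,p))
    if n!="hole":
        for d in r.silhouettes(p,n):
            ys,xs=np.nonzero(d["pixels"]);print(n,round(d["confidence"],2),xs.min(),xs.max(),ys.min(),ys.max(),p["color"][d["pixels"]].mean(0).round())
pickle.dump(L,open("L.pkl","wb"));print(st["t"])
c=[l[2]["color"] for l in L]
save("w3.png",np.vstack([np.hstack([c[0][0:290],c[1][0:290,150:400]]),np.hstack([c[2][0:290],c[2][0:290,100:350]])]),1.0)
E
```

```text
beaker 0.97 205 265 113 178 [56. 80. 95.]
beaker 0.76 79 164 102 168 [ 32. 131.  46.]
peg 0.74 235 254 125 152 [118.  88.  47.]
7.375
```

View pics/w3.png

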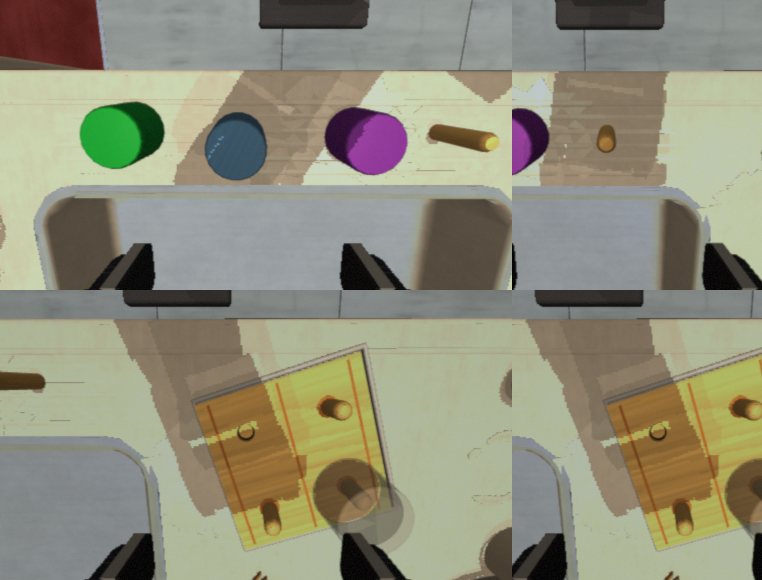

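```bash
python3 - <<'E'
from h import *
import pickle
from scipy.optimize import least_squares
L={n:(st,p) for n,st,p in pickle.load(open("L.pkl","rb"))}
a=np.linspace(0,2*np.pi,72)
def bbox(p,st,xy,rings):
    u=np.array([proj(p,(xy[0]+rr*np.cos(t),xy[1]+rr*np.sin(t),z),st) for z,rr in rings for t in a])
    return np.array([u[:,0].min(),u[:,0].max(),u[:,1].min(),u[:,1].max()])
for n,rings,b,x0 in(("peg",((0,9),(80,9),(86,5)),(234.5,254.5,124.5,152.5),(422,-1)),("beaker",((0,31),(75,27.5)),(204.5,265.5,112.5,178.5),(432,-219))):
    st,p=L[n];s=least_squares(lambda x:bbox(p,st,x,rings)-b,x0);print(n,s.x.round(1),s.fun.round(1))
st,p=L["hole"]
# drainer corners in hole pic (tray rim z=16)
for uv in((191,112),(368,54),(398,202),(240,260)):print(ray(p,uv,16,st).round(1))
print("hole",ray(p,(246,142),36,st).round(1))
c=p["color"][105:180,205:300]
save("hole.png",c,8)
E
```

```text
peg [423.   -3.9] [-0.1  0.1 -0.2  0.2]
beaker [ 431.8 -229. ] [ 0.5 -0.5 -1.1  1. ]
[445.7 173.1  16. ]
[385.8 365.8  16. ]
[553.3 420.1  16. ]
[632.  226.5  16. ]
hole [476.7 234.9  36. ]
```

View pics/hole.png

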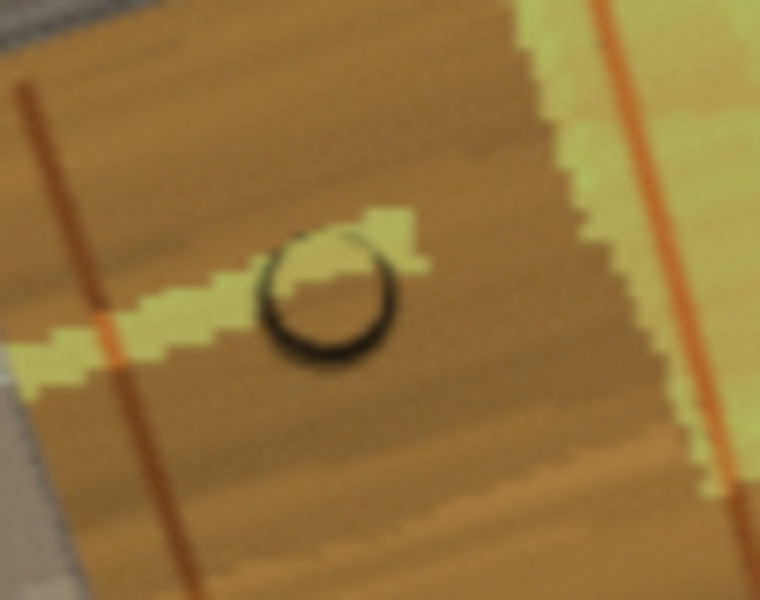

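```bash
python3 - <<'E'
from h import *
import pickle
ro=R.from_rotvec([0,np.pi,0]).as_rotvec()
r.gripper_to(50,40)
r.move_pose([423,-3.9,150],ro)
print(r.move_linear([423,-3.9,58],feed=100,contact_N=8))
r.gripper_to(10,40);r.dwell(.2)
s=r.state();print(s["tcp_pos"].round(1),s["finger_gap"],s["finger_force"],s["contact_force"].round(1))
r.move_linear([423,-3.9,190],feed=200)
r.move_pose([476.5,235.5,190],ro)
r.move_linear([476.5,235.5,140],feed=150);r.dwell(.3)
s=r.state();p=r.read_camera("wrist");pickle.dump((s,p),open("g.pkl","wb"))
print(s["t"],s["tcp_pos"].round(1),s["finger_gap"],s["contact_force"].round(2))
print("foot expected",proj(p,s["tcp_pos"]-[0,0,58],s).round(1),"hole exp",proj(p,(476.5,235.5,36),s).round(1))
save("g.png",p["color"][100:330,130:370],3 if False else 2.5)
E
```

```text
False
[423.2  -3.9  58.3] 17.009004426839237 39.223650097846985 [0.4 0.1 6.2]
13.1333 [476.7 235.5 140.7] 16.637494115005317 [-0.16 -0.44  0.3 ]
foot expected [246.4 213.7] hole exp [246.5 191.9]
```

View pics/g.png

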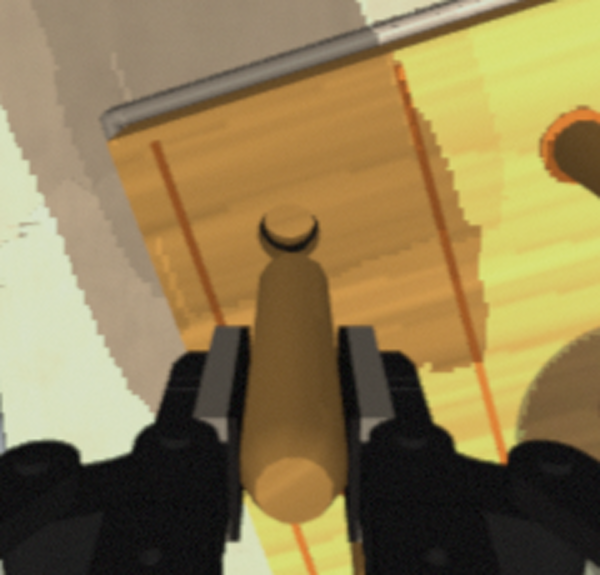

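```bash
cat > search.py <<'E'
from h import *
import sys
c=np.array([float(v) for v in sys.argv[1:3]])
pts=sorted([(i*1.0+(j%2)*.5,j*.87) for i in range(-5,6) for j in range(-5,6)],key=lambda q:(round(np.hypot(*q),1),np.arctan2(q[1],q[0])))
r.move_linear([*c,100],feed=60);t0=r.state()["t"];zs=[]
for d in pts:
    q=c+d
    if np.hypot(*d)>4 or r.state()["t"]-t0>22: print("not found");break
    r.move_linear([*q,96.3],feed=40)
    hit=r.move_linear([*q,90.5],feed=18,contact_N=3)
    s=r.state();zs.append((round(s["tcp_pos"][2],1)))
    if not hit or s["tcp_pos"][2]<92: print("IN",d,q);break
print(zs,s["tcp_pos"].round(2),s["contact_force"].round(1),s["t"],s["finger_gap"])
E
python3 search.py 476.6 234.3
```

```text
IN (0.0, 0.0) [476.6 234.3]
[np.float64(90.4)] [476.62 234.27  90.39] [-0.4 -0.6 -0.7] 14.725 16.716019251128156
```

```bash
python3 - <<'E'
from h import *
def rep(h):
    s=r.state();print(h,s["tcp_pos"].round(2),s["contact_force"].round(1),s["finger_gap"].round(2),s["t"])
rep(r.move_linear([476.6,234.3,87],feed=15,contact_N=5))
rep(r.move_linear([476.6,234.3,72],feed=15,contact_N=16))
rep(r.move_linear([476.6,234.3,64],feed=8,contact_N=15))
p=r.read_camera("wrist");save("home.png",p["color"][100:330,130:370],2.5)
E
```

```text
Traceback (most recent call last):
AttributeError: 'float' object has no attribute 'round'
```

```bash
python3 - <<'E'
from h import *
def rep(h):
    s=r.state();print(h,s["tcp_pos"].round(2),s["contact_force"].round(1),s["finger_gap"],s["t"])
rep(0)
rep(r.move_linear([476.6,234.3,72],feed=15,contact_N=16))
rep(r.move_linear([476.6,234.3,64],feed=8,contact_N=15))
p=r.read_camera("wrist");save("home.png",p["color"][100:330,130:370],2.5)
E
```

```text
0 [476.61 234.31  86.92] [ 1.1  0.2 -1.7] 16.902908307965777 15.1083
False [476.56 234.31  71.94] [ 1.5  0.3 -0. ] 17.14900425814794 16.2583
True [476.96 234.38  68.21] [-1.5 -0.3  8.4] 17.286135122630593 16.8833
```

View pics/home.png

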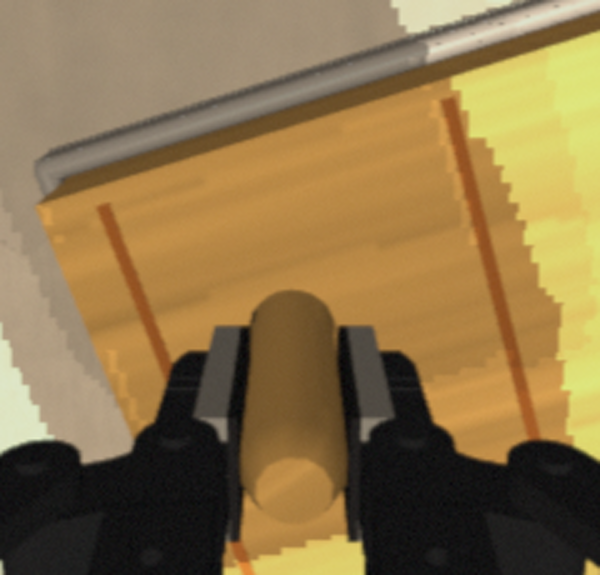

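```bash
python3 - <<'E'
from h import *
ro0=R.from_rotvec([0,np.pi,0]).as_rotvec()
ro=(R.from_euler("z",-2.03)*R.from_rotvec([0,np.pi,0])).as_rotvec()
def rep(h):
    s=r.state();print(h,s["tcp_pos"].round(2),s["contact_force"].round(1),s["finger_gap"],s["t"])
r.gripper_to(45);r.move_linear([476.9,234.4,190],feed=150);rep("up")
r.gripper_to(85)
B=(432,-229)
r.move_pose([*B,190],ro)
rep(r.move_linear([*B,37],feed=100,contact_N=8))
r.gripper_to(40,50);r.dwell(.2);rep("grip")
r.move_linear([*B,120],feed=120);r.dwell(.2);rep("lift")
p=r.read_camera("scene");q=r.read_camera("wrist");save("lift.png",np.hstack([p["color"],q["color"]]),.78)
E
```

```text
up [476.54 234.28 189.31] [-0.5 -0.2  1. ] 45.044318936136094 18.2833
False [ 432.17 -229.11   37.43] [-1.2 -0.4 -0.8] 85.08991841504043 22.1417
grip [ 432.17 -229.09   37.66] [-1.5  1.   8.8] 56.96869855425203 22.7333
lift [ 431.81 -228.87  119.35] [ 0.7 -0.  -2. ] 57.2050779385758 23.775
```

View pics/lift.png

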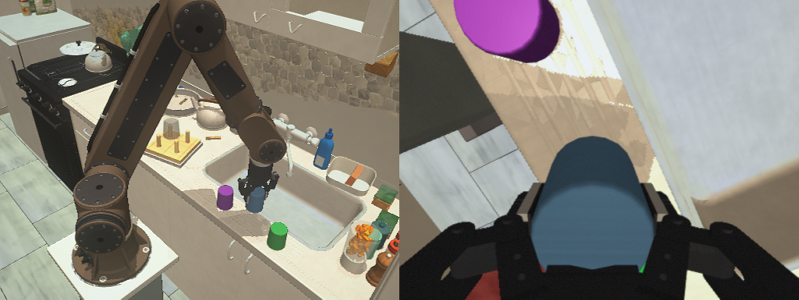

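The scene half shows the blue beaker held above the worktop at (257,200), with the peg standing in the drainer. The wrist half shows the beaker centred in the jaws at (595,215). Next I place it.

```bash
python3 - <<'E'
from h import *
ro=(R.from_euler("z",-2.03)*R.from_rotvec([0,np.pi,0])).as_rotvec()
def rep(h):
    s=r.state();print(h,s["tcp_pos"].round(2),s["contact_force"].round(1),s["finger_gap"],s["t"])
T=(477.5,234.5)
r.move_linear([432,-229,195],feed=150)
r.move_pose([*T,195],ro)
r.dwell(.2)
rep(r.move_linear([*T,82],feed=90,contact_N=8))
rep(r.move_linear([*T,70],feed=15,contact_N=5))
r.gripper_to(80);r.dwell(.2);rep("open")
r.gripper_to(85);r.move_linear([*T,230],feed=120)
r.move_pose([500,100,330],R.from_rotvec([0,np.pi,0]).as_rotvec());r.dwell(.2);s=r.state()
p=r.read_camera("scene");q=r.read_camera("wrist");rep("end")
print(proj(p,(477.5,234.5,111)),proj(q,(477.5,234.5,111),s))
save("end.png",np.hstack([cv2.resize(p["color"][120:240,150:290],(448,384),interpolation=cv2.INTER_CUBIC),q["color"]]),.8)
E
```

```text
False [477.72 234.58  82.46] [ 0.7  0.4 -1.8] 56.823930673149256 27.8333
True [477.47 234.48  73.56] [-0.9 -1.6  6.7] 56.98257288249299 28.425
open [477.16 234.34  73.01] [-0.1 -0.6 -0.1] 80.03377753167658 28.9833
end [499.98 100.08 329.95] [-1.2 -0.6  1. ] 85.13314937578227 32.9417
[225.21179902 176.24077814] [368.12771995 142.27543205]
```

View pics/end.png

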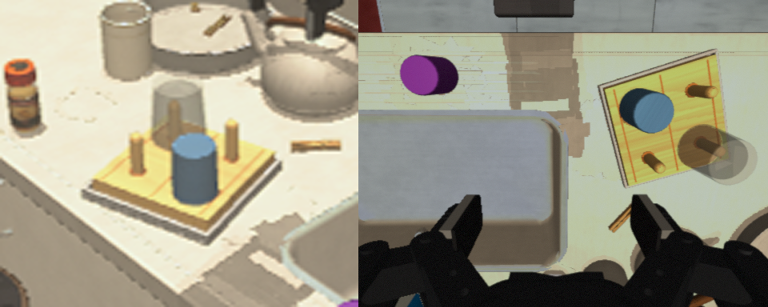

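The beaker stands upright and flat on the board over the peg, at (195,168) in the scene crop and (645,110) in the wrist view. The glass and spice jar are still in place and the gripper is clear.

```bash
python3 -c "
from cell import r
print(r.close_job())"
```

```text
the job is handed in; nothing more can be done
None
```

The job is handed in: the peg reached the bottom of the hole at the expected depth, the blue beaker stands mouth down over it on the board and is released, and the glass and spice jar look unmoved; no verdict was returned.

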